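# Clamp a brass tube in the tube-cutting jig

### The job

Lay the long square brass tube in the channel of the tube-cutting jig and slide it under the clamp shoe until its end is up against the stop. Then turn the black wing knob clockwise until it goes stiff as the shoe bites on the tube, give it just one eighth of a turn more so that the tube is held for sawing without being crushed, and let go. Leave the hammer, the wooden ring clamp and the short tube offcut where they are.

Things in the scene. Friction and masses are not known exactly. Their poses are not given: they have to be found in the camera images.
- tube_center (a point): Centre of the long thin-walled square brass tube, 12 x 12 mm in section, 160 mm long, about 120 g, loose on the table, both ends alike. x runs along the tube, z is up.
- jig: Tube-cutting jig, fixed: a steel bed 64 mm wide on a plywood board 190 x 116 x 12 mm. Origin on the table, on the channel's middle line; x runs along the channel to the end stop, z up. Bed top z = 34 mm. From x = 2 to 26 mm a dark bridge crosses the channel (posts 28 mm apart, beam 32 to 44 mm above the bed) and carries the screw at x = 14 mm.
- channel_mouth (a point): Near end of the channel (jig x = -58 mm), on the middle line at bed level (z = 34 mm); axes as the jig. The channel is 15 mm wide, open from above from here to 58 mm on. First come 17 mm of saw-guide cheeks, 20 mm high, flared to about 20 mm wide at the top, then side rails 6 mm high. The plywood board reaches 41 mm out from here, 22 mm below bed level.
- stop_face (a point): Middle of the end stop's face, at bed level (jig x = +55 mm, z = 34 mm); axes as the jig, so the tube comes from -x. When the tube is home its centre is 80 mm before and 6 mm above this point, and its tail stands out 47 mm beyond the channel mouth, free to grip there.
- shoe: Steel clamp shoe, 22 x 26 x 8 mm, hung under the bridge on disc springs; it sinks and rises with the screw. Origin in the middle of its steel underside. A brown fibre facing, worn and set differently every time, stands 0.5 to 4.5 mm below that; how much is not measured. At the start 1 to 7 mm of room is left between the facing and a seated tube. An eighth turn past the bite pinches with about 180 N.
- knob_grip (a point): Middle of the wing knob's black bar, on the vertical screw, 114 mm up or less. Bar 46 mm long (its x), 12 thick, 22 high (11 above and below), on a hub. Clockwise from above tightens, sinking 2.2 mm per rad. Before the bite (0.5 to 2.9 rad on) it drags with a steady 0.35 to 0.5 N m; then the torque climbs by 0.1 in 18 degrees, 0.4 in an eighth turn. Let go, it springs back up to 0.1 rad and stays.
- offcut: Short offcut of the same square tube, 12 x 12 x 46 mm, loose bystander. Origin in the middle of its underside.
- chasing_hammer: Hammer with a wooden handle, about 240 mm long, loose bystander.
- ring_clamp: Wooden ring clamp, 145 mm long and 28 mm thick, loose bystander.
- tube: The same long tube; origin in the middle of its underside, 6 mm below the centre; x along the tube.

How it is judged:
On the way:
1. the tube lies in the channel with its end at the stop, not yet clamped (x of tube_center in the frame of jig above -0.028 m and y of tube_center in the frame of jig between -0.004 and 0.004 m and z of tube_center in the frame of jig below 0.043 m and angle between the x axis of tube_center and the x axis of jig, either way round below 0.06 rad and contact force between shoe and tube below 3 N), for 0.2 s.
At the end, for the whole second after the job is handed in: The tube lies flat in the channel with its end within 3 mm of the stop, in line with the channel, at rest, and the shoe pinches it with 85 to 310 N, which an extra turn of about 25 to 65 degrees after the first bite gives (x of tube_center in the frame of jig above -0.028 m and y of tube_center in the frame of jig between -0.004 and 0.004 m and z of tube_center in the frame of jig below 0.042 m and angle between the x axis of tube_center and the x axis of jig, either way round below 0.05 rad and contact force between shoe and tube between 85 and 310 N and linear speed of tube below 0.01 m/s); the robot touches nothing.
It fails at once if the tube is crushed: the shoe presses on it with more than 350 N (some 75 degrees past the bite) (contact force between shoe and tube above 350 N).
It fails at once if the offcut, the hammer or the ring clamp is moved by more than 30 mm (distance of any of offcut, chasing_hammer, ring_clamp from where it was at the start of the episode above 0.03 m).
It also fails if it takes over 69 s, if anything falls off the work surface, if the arm or the gripper's body presses on something with over 40 N, if the wrist force passes 120 N, or if a joint passes its speed limit or range.

### The arm

A 6-joint arm with a two-finger parallel gripper is mounted at the origin on a cart in front of the work surface, level with it; the furniture and walls round the work are solid. World frame = base frame: x ahead of the robot, y to its left, z up, the work surface at z = 0. Lengths are in m, angles in rad, forces in N, time in s.
With the tool pointing down it reaches from about 0.375 to 0.9 m from the base axis. Payload 3.1 kg.
Tool frame: the origin (TCP) lies where the fingers leave the gripper's body, on its centre line; the fingertips stand 70 mm ahead of it and the grasp point (between the pads) lies 51 mm ahead of it; z points along the fingers, y is the line along which they close (so a half turn about z gives the same grasp; the last joint's range is limited). The gripper opens to 87 mm and grips with 3 to 60 N. Pads are 19 mm wide; open, the fingers measure 117 mm over their backs; the gripper's body (75 mm by 190 mm) begins 51 mm behind the grasp point.
Start: joints at [-1.29, 0.527, 1.433, -0, 1.181, -0.178], TCP at [0.277, -0.56, 0.292] pointing down, gripper open.
Joint ranges: [-3.08, 3.08], [-0.75, 2.2], [0.22, 2.44], [-1.43, 4.57], [0, 2.65], [-2.85, 2.85]. Speed limits (rad/s): [2.79, 2.79, 3.14, 3.14, 3.14, 3.14].

### API

Orientations are given as a unit quaternion [x, y, z, w].
In Python, from rig import robot gives the robot as it stands.
- The arm moves only by the tool send_rows, never from a script. Its argument "deltas" is text: rows parted by semicolons, each of 7 numbers parted by spaces: the shift along the tool's x, y, z in mm, then the turn, a rotation vector about the tool's x, y, z in degrees, then the opening, from 0 (shut) to 1 (fully open). A call has 1 to 10 rows; each row shifts and turns the commanded pose from where the row before left it, along the tool's axes as they then stand; what a row does not reach is not made up. A row lasts 1/8 s, in which the tool goes at most 62.5 mm and 10.7 degrees, less where a joint would pass 70% of its speed; a pose out of reach is approached as far as the arm can. A call is refused whole if a number of a shift passes 62.5 or a number of a turn 10.7, either way. A call with a gripper value outside its range is refused whole. The fingers move at their own pace and stop on an object; "newtons" is the grip in N (left out, the last holds). Time passes only in rows, so rows that do not move let the fingers close. It gives the time, the measured TCP pose, the force, the opening and the grip force at its end, in the units of the state.
- robot.get_obs(): the state, without advancing time (a new reading comes with each control period).
- robot.camera(name): name is "scene" or "side" or "wrist"; returns a dict with "image" (400x640x3 uint8, red, green, blue), "depth" (400x640 float32, m along the optical axis (not along the pixel's ray), 0 where there is no reading), "fovy" (degrees; the focal length in pixels is half the picture's height over the tangent of half this angle, whatever the lens; pixels are square), "cx", "cy" (the principal point, pixels), "rvec" (rotation vector, rad) and "tvec" (3), from world to camera coordinates, as OpenCV has them. Camera axes: x right, y down, z forward; pixel columns grow to the right and rows downward; lengths in m; the calibration is good to about 2 mm. A picture is of the moment at which its call begins.
- robot.hand_in(): hands the job in; it is judged then, once.
Trained networks look in the newest picture that a camera, given by its name, has taken for a name from the list of things; names that differ only in an ending like _2 or _b are one class to them, and where a whole thing is asked for, a point or a joint stands for the part that bears it (a point fixed in the world has none). Each returns a list of dicts, best first, with "p" (0 to 1); they miss things now and then, are a little off and sometimes report something else, mostly with a low value. They report only what shows in the picture. A call takes as long as a camera call.
- robot.find_in(camera, thing): "box" ([left, top, right, bottom] in pixels, round what is visible of it).
- robot.cut_out(camera, thing): "region" (400x640 bool, what is visible of it) and "box" ([left, top, right, bottom] in pixels, round what is visible of it).
The state is a dict: "time": time; "q": joint angles; "joint_velocities": joint speeds; "joint_torque": joint torques, N m; "position": TCP position; "tool_rot": TCP orientation; "ft_force": force on the tool from outside, world axes, zero at the start; "moment": the same for the moment, N m; "grip_width": finger opening in m; "grip_force": force on a finger pad.
Only numpy, scipy, OpenCV 4.12 (cv2) and the standard library are available. Lean on these libraries where they do the work, as an engineer would, in place of code of your own. Each camera call takes 0.05 s, during which the arm holds its last target. There are 200 camera calls.

## Working session

There is one attempt and no reset: what is moved stays moved. The work goes in short steps, Python scripts to look and compute and a tool call to move; the robot and the scene stay as the last step left them, time stands still between calls to the robot, and variables do not carry over. Pictures are saved under pics/ and viewed, at most 10 in all, crops included, and the job is handed in when it is done.

Besides the shell and the picture viewer there is one more tool, called after "Emit:" by a JSON object that holds its "op" and its "data", one argument or row to a line. send_rows: Moves the arm, as the interface text tells. Its arguments: {"type":"object","properties":{"deltas":{"type":"string"},"newtons":{"type":"number"}},"required":["deltas"]}

```bash
mkdir -p pics; cat > h.py <<'E'
import numpy as np, cv2
from rig import robot
def save(c,n):
    cv2.imwrite('pics/'+n,cv2.cvtColor(c['image'],cv2.COLOR_RGB2BGR))
def pts(c,mask=None):
    "world points (N,3) of pixels in mask"
    d=c['depth']; f=200/np.tan(np.radians(c['fovy'])/2)
    if mask is None: mask=np.ones(d.shape,bool)
    v,u=np.nonzero(mask&(d>0)); z=d[v,u]
    P=np.stack([(u-c['cx'])/f*z,(v-c['cy'])/f*z,z],1)
    R=cv2.Rodrigues(np.array(c['rvec'],float))[0]
    return (P-np.array(c['tvec']))@R, u, v
def proj(c,p):
    R=cv2.Rodrigues(np.array(c['rvec'],float))[0]; f=200/np.tan(np.radians(c['fovy'])/2)
    q=np.atleast_2d(p)@R.T+np.array(c['tvec'])
    return np.stack([q[:,0]/q[:,2]*f+c['cx'],q[:,1]/q[:,2]*f+c['cy']],1)
E
python3 - <<'E'
from h import *
np.set_printoptions(precision=4,suppress=True)
o=robot.get_obs();print(o)
ims=[]
for n in ['scene','side']:
    c=robot.camera(n);save(c,n+'0.png')
    print(n,c['fovy'],c['tvec'],c['rvec'])
    for t in ['tube','jig','shoe','knob_grip','offcut','chasing_hammer','ring_clamp']:
        r=robot.cut_out(n,t)
        for k in r[:2]:
            P,u,v=pts(c,k['region'])
            if len(P)<5: print(t,k['p'],k['box']);continue
            print(t,round(k['p'],2),np.round(k['box']),len(P),np.median(P,0),np.percentile(P,3,axis=0),np.percentile(P,97,axis=0))
E
```

```text
{'time': 0.0, 'q': array([-1.2905,  0.5285,  1.4339, -0.    ,  1.1813, -0.1785]), 'joint_velocities': array([-0.0004, -0.0009, -0.    ,  0.0016,  0.001 , -0.0005]), 'joint_torque': array([ -0.0004, -44.0046, -17.6592,   0.0634,   0.0581,  -0.0001]), 'position': array([ 0.2766, -0.5598,  0.2913]), 'tool_rot': array([ 0.9738,  0.2274, -0.0001, -0.0011]), 'ft_force': array([-0.2662,  0.0929, -0.2624]), 'moment': array([ 0.0129, -0.0151,  0.0662]), 'grip_force': 0.0, 'grip_width': 0.08698838886927701}
scene 55.223089990224075 [-0.4558  0.3061  0.5158] [ 2.0115 -0.8311  0.481 ]
tube 0.92 [324. 274. 409. 294.] 654 [ 0.5811 -0.1956  0.012 ] [ 0.5198 -0.2385  0.0014] [ 0.6469 -0.1573  0.0147]
jig 0.71 [226. 181. 316. 252.] 2949 [0.5556 0.0793 0.0275] [0.4886 0.0444 0.0058] [0.6638 0.1393 0.1179]
knob_grip 0.27 [224. 181. 313. 252.] 3037 [0.5552 0.0797 0.0258] [0.4884 0.0443 0.0035] [0.6646 0.1453 0.1188]
offcut 0.59 [363. 240. 384. 252.] 142 [ 0.6853 -0.1284  0.0119] [ 0.6689 -0.141   0.002 ] [ 0.7057 -0.1132  0.0151]
chasing_hammer 0.78 [334. 200. 432. 223.] 883 [ 0.7711 -0.0649  0.0214] [ 
[... 460 characters left out ...]
78]
knob_grip 0.71 [266. 133. 285. 148.] 280 [0.5629 0.0978 0.1136] [ 0.5433  0.0916 -0.001 ] [0.5842 0.286  0.1252]
knob_grip 0.36 [242. 131. 330. 199.] 3443 [0.5722 0.0761 0.0168] [0.494  0.0439 0.0028] [0.6703 0.1443 0.1177]
offcut 0.48 [346. 240. 369. 250.] 219 [ 0.69   -0.1308  0.0101] [ 0.6698 -0.1426 -0.0012] [ 0.7119 -0.1146  0.0135]
chasing_hammer 0.66 [345. 191. 455. 252.] 1484 [ 0.7921 -0.0788  0.0205] [ 0.6982 -0.1651  0.0033] [ 0.8886 -0.0069  0.028 ]
ring_clamp 0.91 [371. 249. 404. 313.] 998 [ 0.7187 -0.2376  0.0231] [ 0.6835 -0.2826  0.005 ] [ 0.7644 -0.1754  0.0261]
ring_clamp 0.44 [244. 131. 331. 198.] 3437 [0.5716 0.0763 0.0172] [0.4934 0.0439 0.0037] [0.6692 0.1449 0.1185]
```

```bash
python3 - <<'E'
import cv2,numpy as np
a=cv2.imread('pics/side0.png')[120:320,220:480]; b=cv2.imread('pics/scene0.png')[165:315,210:470]
cv2.imwrite('pics/c1.png',cv2.resize(a,None,fx=3,fy=3,interpolation=cv2.INTER_CUBIC))
cv2.imwrite('pics/c2.png',cv2.resize(b,None,fx=3,fy=3,interpolation=cv2.INTER_CUBIC))
E
```

```text
(no output)
```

View pics/c1.png

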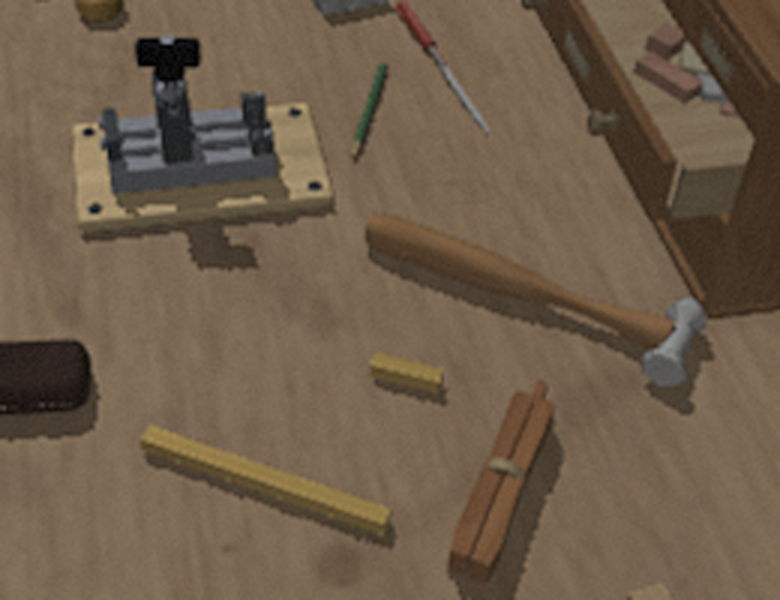

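View pics/c2.png

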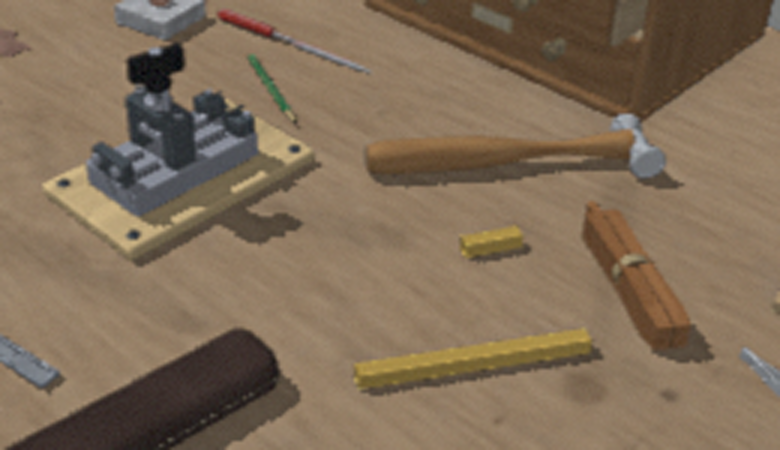

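The side crop shows the jig at upper left: knob at crop (168,55), stop crossbar at the left end, flared cheeks at the right end. So the channel mouth faces +x world. The long tube lies from crop (150,440) to (388,522). The scene crop agrees: crossbar at the near end (100,165), cheeks at the far end (210–240,110). The hammer, offcut and ring clamp are clear of the path.

```bash
cat >> h.py <<'E'
def rect(P):
    "centre, yaw of long axis (rad), sizes (mm) of points' footprint"
    (cx,cy),(w,h),a=cv2.minAreaRect((P[:,:2]*1000).astype(np.float32))
    if w<h: w,h,a=h,w,a+90
    a=(a+90)%180-90
    return np.array([cx,cy])/1000,np.radians(a),(w,h)
def pca(P):
    m=np.median(P[:,:2],0); w,v=np.linalg.eigh(np.cov((P[:,:2]-m).T)); a=v[:,1]
    if a[0]<0:a=-a
    s=(P[:,:2]-m)@a; n=np.array([-a[1],a[0]]); t=(P[:,:2]-m)@n
    lo,hi=np.percentile(s,[1,99]); return m+a*(lo+hi)/2+n*np.median(t),np.degrees(np.arctan2(a[1],a[0])),(hi-lo)*1000
def board(c):
    "board top from the depth: points 7-17 mm high near the jig, and parts above"
    P,u,v=pts(c); k=(P[:,0]>.42)&(P[:,0]<.74)&(P[:,1]>-.02)&(P[:,1]<.2)
    return P[k]
E
python3 - <<'E'
from h import *
np.set_printoptions(precision=4,suppress=True)
for n in ['scene','side']:
    c=robot.camera(n)
    r=robot.cut_out(n,'tube')[0]
    P=pts(c,r['region'])[0]; T=P[(P[:,2]>.006)&(P[:,2]<.02)]
    print(n,'tube',rect(T),pca(T),np.median(P[:,2]))
    B=board(c); print('table z',np.median(B[B[:,2]<.006][:,2]))
    b=B[(B[:,2]>.008)&(B[:,2]<.016)]; print('board',rect(b),len(b))
    im=c['image'];hsv=cv2.cvtColor(im,cv2.COLOR_RGB2HSV)
    k=B[B[:,2]>.098];print('knob',rect(k),pca(k),k[:,2].max(),len(k))
    b=B[(B[:,2]>.028)&(B[:,2]<.046)]; print('bed',rect(b),pca(b),len(b))
    for lo,hi in [(.046,.056),(.056,.08)]:
        b=B[(B[:,2]>lo)&(B[:,2]<hi)]; print('hi',lo,len(b),np.median(b,0),b.min(0),b.max(0))
E
```

```text
scene tube (array([ 0.5837, -0.1952]), np.float64(-0.559402779346515), (157.06739807128906, 14.6543607711792)) (array([ 0.5826, -0.1986]), np.float64(-32.336933458937565), np.float64(153.8939491330612)) 0.012163433174701949
table z 0.0009496690170876873
board (array([0.6026, 0.1001]), np.float64(-0.15648707933694703), (244.6182098388672, 205.7754669189453)) 1168
knob (array([0.5629, 0.099 ]), np.float64(-0.059718591125882334), (45.49295425415039, 17.538414001464844)) (array([0.562 , 0.0975]), np.float64(-12.597588492765164), np.float64(42.91206154057279)) 0.12813054513356373 226
bed (array([0.627 , 0.0734]), np.float64(-0.4239135933613794), (256.0625915527344, 99.15625)) (array([0.6209, 0.0681]), np.float64(-20.18587579701892), np.float64(241.22457751540244)) 712
hi 0.046 248 [0.5573 0.0925 0.0511] [0.5073 0.0714 0.0461] [0.6367 0.1308 0.0559]
hi 0.056 249 [0.5543 0.0892 0.0717] [0.5144 0.0706 0.056 ] [0.5758 0.1299 0.08  ]
  return _methods._mean(a, axis=axis, dtype=dtype,
  ret = um.true_divide(
  avg = a.mean(axis, **keepdims_kw)
h.py:24: RuntimeWarning: Degrees of freedom <= 0 for slice
  m=np.median(P[:,:2],0); w,v=np.linalg.eigh(np.cov((P[:,:2]-m).T)); a=v[:,1]
  c *= np.true_divide(1, fact)
  c *= np.true_divide(1, fact)
Traceback (most recent call last):
  File "h.py", line 27, in pca
    lo,hi=np.percentile(s,[1,99]); return m+a*(lo+hi)/2+n*np.median(t),np.degrees(np.arctan2(a[1],a[0])),(hi-lo)*1000
          ~~~~~~~~~~~~~^^^^^^^^^^
IndexError: index -1 is out of bounds for axis 0 with size 0
```

Emit:
{"op": "send_rows", "data": {
  "deltas": "55 -21 0 0 0 0 1;55 -21 0 0 0 0 1;55 -21 0 0 0 0 1;55 -21 0 0 0 0 1;55 -21 0 0 0 0 1;55 -21 0 0 0 0 1;55 -21 0 0 0 0 1;55 -21 0 0 0 0 1"
}}

```text
time: 2.0
position: [0.5981, -0.2134, 0.2924]
tool_rot: [0.974, 0.227, 0.0, 0.0]
ft_force: [0.9, -0.6, 0.3]
grip_width: 0.0869
grip_force: 0.0
```

Emit:
{"op": "send_rows", "data": {
  "deltas": "0 0 0 0 0 9.8 0.5;0 0 0 0 0 9.8 0.5;0 0 0 0 0 9.8 0.5;0 0 0 0 0 9.8 0.5;0 0 0 0 0 9.8 0.5;0 0 0 0 0 9.8 0.5;0 0 0 0 0 0 0.5",
  "newtons": 50
}}

```text
time: 2.88
position: [0.5969, -0.2149, 0.2923]
tool_rot: [0.96, -0.279, 0.0, 0.0]
ft_force: [-0.0, 0.2, 0.1]
grip_width: 0.0438
grip_force: 0.0
```

```bash
cat >> h.py <<'E'
from scipy.spatial.transform import Rotation as Ro
def go(x,y,z,yaw=None):
    "tool-axes shift (mm) to world TCP target, and yaw turn about tool z (deg)"
    o=robot.get_obs(); R=Ro.from_quat(o['tool_rot']).as_matrix()
    yw=np.degrees(np.arctan2(R[1,0],R[0,0])); d=R.T@(np.array([x,y,z])-o['position'])*1000
    print('now',o['position'].round(4),'yaw',yw.round(2),'tilt',R[:,2].round(4),'q',o['q'].round(2),'t',o['time'])
    print('shift',d.round(1),'turn',None if yaw is None else round(yw-yaw,2))
E
python3 - <<'E'
from h import *
np.set_printoptions(precision=4,suppress=True)
c=robot.camera('wrist');save(c,'w1.png')
print(c['fovy'],'cam pos',-cv2.Rodrigues(np.array(c['rvec']))[0].T@np.array(c['tvec']))
for r in robot.cut_out('wrist','tube')[:2]:
    P=pts(c,r['region'])[0]; T=P[(P[:,2]>.009)&(P[:,2]<.016)]
    print(r['p'],r['box'],len(T));
    if len(T)>9: print(rect(T),pca(T),np.median(P[:,2]))
go(.63,-.228,.2,-32)
E
```

```text
66.36334030744132 cam pos [ 0.6596 -0.2564  0.3842]
0.8 [309.3, 132.6, 321.5, 255.1] 1136
(array([ 0.5827, -0.1965]), np.float64(-0.567908116919901), (158.61207580566406, 11.074390411376953)) (array([ 0.5827, -0.197 ]), np.float64(-32.46716100722987), np.float64(155.76211059626684)) 0.011486706749933198
now [ 0.5969 -0.2148  0.2922] yaw -32.36 tilt [-0.  0. -1.] q [-0.52  0.54  1.41  0.    1.19  1.61] t 2.975
shift [35.  -6.6 92.2] turn -0.36
```

View pics/w1.png

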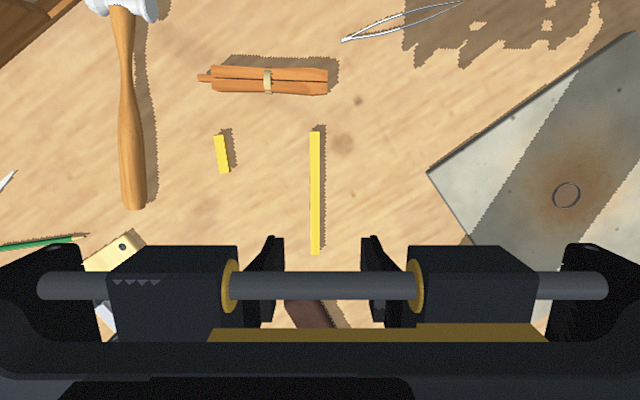

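The wrist picture shows the tube upright at x≈315, rows 130–255, between the fingers. It measures 158.6 mm long with its top at 11.5 mm, which fits. I'll turn the tool by 180° so that the camera looks along the tube's leading part and at the jig during insertion.

Emit:
{"op": "send_rows", "data": {
  "deltas": "0 0 0 0 0 -10 0.5;0 0 0 0 0 -10 0.5;0 0 0 0 0 -10 0.5;0 0 0 0 0 -10 0.5;0 0 0 0 0 -10 0.5;0 0 0 0 0 -10 0.5;0 0 0 0 0 -10 0.5;0 0 0 0 0 -10 0.5;0 0 0 0 0 -10 0.5;0 0 0 0 0 -10 0.5"
}}

```text
time: 4.22
position: [0.5969, -0.2148, 0.2923]
tool_rot: [0.829, 0.559, 0.0, 0.0]
ft_force: [-0.3, 0.1, 0.6]
grip_width: 0.0433
grip_force: 0.0
```

Emit:
{"op": "send_rows", "data": {
  "deltas": "0 0 0 0 0 -10 0.5;0 0 0 0 0 -10 0.5;0 0 0 0 0 -10 0.5;0 0 0 0 0 -10 0.5;0 0 0 0 0 -10 0.5;0 0 0 0 0 -10 0.5;0 0 0 0 0 -10 0.5;0 0 0 0 0 -10 0.5;0 0 0 0 0 0 0.5"
}}

```text
time: 5.35
position: [0.5969, -0.2148, 0.2923]
tool_rot: [0.28, 0.96, 0.0, -0.0]
ft_force: [-0.5, -0.5, 0.1]
grip_width: 0.0434
grip_force: 0.0
```

```bash
python3 - <<'E'
from h import *
np.set_printoptions(precision=4,suppress=True)
go(.629,-.2264,.073,147.5)
c=robot.camera('wrist');save(c,'w2.png')
for t in ['tube','jig','knob_grip','shoe']:
  for r in robot.cut_out('wrist',t)[:1]:
    P=pts(c,r['region'])[0]; print(t,r['p'],r['box'],P.min(0),P.max(0))
    if t=='tube':
        T=P[(P[:,2]>.009)&(P[:,2]<.016)];print(rect(T),pca(T))
E
```

```text
now [ 0.5969 -0.2148  0.2923] yaw 147.46 tilt [ 0.      0.0001 -1.    ] q [-0.52  0.54  1.41  0.    1.19 -1.52] t 5.35
shift [-33.3   7.5 219.3] turn -0.04
tube 0.76 [327.7, 95.1, 335.5, 228.7] [ 0.5143 -0.2425 -0.0014] [ 0.6533 -0.1493  0.0143]
(array([ 0.5838, -0.1958]), np.float64(-0.5640885447054821), (158.83184814453125, 11.098526954650879)) (array([ 0.5833, -0.196 ]), np.float64(-32.42367101379635), np.float64(155.9094137464529))
jig 0.73 [490.1, 4.1, 640.0, 119.5] [ 0.5273  0.0416 -0.0025] [0.6813 0.1739 0.0772]
```

Emit:
{"op": "send_rows", "data": {
  "deltas": "-11 2.7 60 0 0 0 0.5;-11 2.7 60 0 0 0 0.5;-11.5 2.8 60 0 0 0 0.5;0 0 28 0 0 0 0.5;0 0 9 0 0 0 0.5;0 0 1 0 0 0 0.5;0 0 0 0 0 0 0.5"
}}

```text
time: 6.48
position: [0.6305, -0.2265, 0.0761]
tool_rot: [0.28, 0.96, -0.0, 0.002]
ft_force: [0.0, -0.4, 0.4]
grip_width: 0.0433
grip_force: 0.0
```

Emit:
{"op": "send_rows", "data": {
  "deltas": "0 0 0 0 0 0 0;0 0 0 0 0 0 0;0 0 0 0 0 0 0;0 0 0 0 0 0 0",
  "newtons": 40
}}

```text
time: 6.98
position: [0.6296, -0.2259, 0.0744]
tool_rot: [0.28, 0.96, 0.0, 0.0]
ft_force: [-0.4, 0.5, 4.4]
grip_width: 0.0118
grip_force: 33.7
```

Emit:
{"op": "send_rows", "data": {
  "deltas": "0 0 -10 0 0 0 0;0 0 -40 0 0 0 0;0 0 -60 0 0 0 0;0 0 -60 0 0 0 0;0 0 -50 0 0 0 0"
}}

```text
time: 7.6
position: [0.6296, -0.226, 0.2974]
tool_rot: [0.28, 0.96, -0.0, 0.001]
ft_force: [1.1, -0.2, -1.8]
grip_width: 0.0111
grip_force: 40.0
```

```bash
python3 - <<'E'
from h import *
go(.72,.08,.30,180)
E
```

```text
now [ 0.6296 -0.226   0.2974] yaw 147.49 tilt [ 0.0019 -0.0012 -1.    ] q [-0.51  0.58  1.31 -0.    1.25 -1.51] t 7.6
shift [ 88.2 306.6  -2.8] turn -32.51
```

Emit:
{"op": "send_rows", "data": {
  "deltas": "15 51 0 0 0 0 0;15 51 0 0 0 0 0;15 51 0 0 0 0 0;15 51 0 0 0 0 0;14 51 0 0 0 0 0;14 51 0 0 0 0 0;0 0 0 0 0 -10 0;0 0 0 0 0 -10 0;0 0 0 0 0 -10 0;0 0 0 0 0 -2.5 0"
}}

```text
time: 8.85
position: [0.7195, 0.0795, 0.2944]
tool_rot: [-0.001, 1.0, -0.0, -0.0]
ft_force: [0.7, -1.0, -1.7]
grip_width: 0.0115
grip_force: 40.0
```

Emit:
{"op": "send_rows", "data": {
  "deltas": "0 0 0 0 0 0 0;0 0 0 0 0 0 0"
}}

```text
time: 9.1
position: [0.7197, 0.0794, 0.2943]
tool_rot: [0.0, 1.0, -0.0, -0.0]
ft_force: [-0.8, 0.4, -0.8]
grip_width: 0.0112
grip_force: 40.0
```

```bash
python3 - <<'E'
from h import *
np.set_printoptions(precision=4,suppress=True)
go(.72,.08,.30,180)
c=robot.camera('wrist');save(c,'w3.png');np.savez('w3.npz',**{k:np.array(v) for k,v in c.items()})
for t in ['tube','jig','knob_grip','shoe']:
  for r in robot.cut_out('wrist',t)[:2]:
    P=pts(c,r['region'])[0]; print(t,r['p'],r['box'],P.min(0),P.max(0),len(P))
    if t=='tube': print(rect(P),pca(P),np.median(P,0))
    if t=='knob_grip': K=P[P[:,2]>.1]; print(rect(K),pca(K))
E
```

```text
now [0.7197 0.0794 0.2943] yaw 179.95 tilt [-0.0002 -0.     -1.    ] q [-0.04  0.67  1.15 -0.    1.32 -1.61] t 9.1
shift [-0.3  0.6 -5.7] turn -0.05
tube 0.58 [310.2, 0.0, 336.0, 275.6] [ 0.5242  0.0649 -0.0016] [0.7266 0.0947 0.2341] 6429
(array([0.625 , 0.0794]), np.float64(0.06258328277026412), (202.93971252441406, 24.452180862426758)) (array([0.6588, 0.0789]), np.float64(-0.09975165173375188), np.float64(130.72997797869348)) [0.6477 0.079  0.2309]
jig 0.6 [290.2, 0.2, 397.9, 146.3] [ 0.5227  0.0415 -0.0026] [0.6761 0.1618 0.2314] 11035
knob_grip 0.57 [337.2, 2.0, 362.4, 44.4] [0.5535 0.0909 0.0958] [0.5856 0.1119 0.1266] 860
(array([0.57  , 0.1018]), np.float64(0.033924966748624004), (31.014406204223633, 19.90082550048828)) (array([0.5711, 0.0995]), np.float64(-10.292242196820075), np.float64(28.25590148837103))
```

View pics/w3.png

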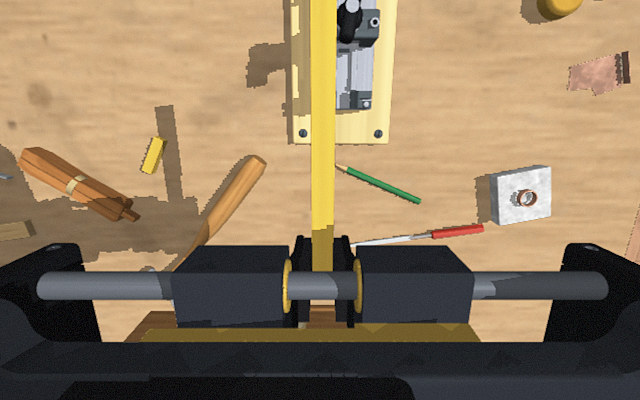

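The wrist picture shows the tube (centre column ~323) covering part of the jig (columns 290–395, rows 0–145). I'll shift aside to get an unobstructed view.

Emit:
{"op": "send_rows", "data": {
  "deltas": "-25 -40 -18 0 0 0 0;-25 -40 -17 0 0 0 0;0 0 0 0 0 0 0;0 0 0 0 0 0 0"
}}

```text
time: 9.85
position: [0.7694, -0.0006, 0.3286]
tool_rot: [0.0, 1.0, 0.0, -0.001]
ft_force: [0.2, -0.6, -1.4]
grip_width: 0.0114
grip_force: 40.0
```

```bash
python3 - <<'E'
from h import *
np.set_printoptions(precision=4,suppress=True)
go(.72,.08,.30,180)
c=robot.camera('wrist');save(c,'w4.png');np.savez('w4.npz',**{k:np.array(v) for k,v in c.items()})
for t in ['tube','jig','knob_grip','shoe']:
  for r in robot.cut_out('wrist',t)[:1]:
    P=pts(c,r['region'])[0]; print(t,r['p'],r['box'],P.min(0),P.max(0),len(P))
    if t=='tube': P=P[P[:,2]>.2];print(rect(P),pca(P),np.median(P,0))
    if t=='knob_grip': K=P[P[:,2]>.1]; print(rect(K),pca(K))
P,u,v=pts(c); k=(P[:,0]>.44)&(P[:,0]<.72)&(P[:,1]>.02)&(P[:,1]<.18)
P=P[k];u=u[k];v=v[k]; col=c['image'][v,u].astype(int)
for nm,lo,hi in [('board',.008,.017),('bed',.029,.038),('mid',.038,.045),('cheek',.048,.058),('beam',.07,.083),('knob',.098,.14)]:
    q=P[(P[:,2]>lo)&(P[:,2]<hi)]
    if len(q)>20: print(nm,len(q),rect(q),pca(q),np.median(q[:,2]))
im=c['image'][0:200,280:540]
cv2.imwrite('pics/w4c.png',cv2.cvtColor(cv2.resize(im,None,fx=3,fy=3,interpolation=cv2.INTER_CUBIC),cv2.COLOR_RGB2BGR))
E
```

```text
now [ 0.7694 -0.0006  0.3286] yaw 179.95 tilt [-0.0014  0.0009 -1.    ] q [-0.15  0.71  0.96  0.    1.47 -1.72] t 9.85
shift [49.4 80.5 28.8] turn -0.05
tube 0.91 [310.3, 0.0, 337.5, 273.0] [ 0.5579 -0.007  -0.0016] [0.7763 0.0169 0.2676] 6240
(array([ 0.7092, -0.001 ]), np.float64(-0.004002864276443599), (134.20770263671875, 11.980814933776855)) (array([ 0.7085, -0.0011]), np.float64(-0.32561733667487663), np.float64(130.43236377787085)) [ 0.6964 -0.0009  0.2653]
jig 0.79 [356.0, 0.0, 460.9, 105.3] [ 0.5606  0.0424 -0.0027] [0.6769 0.1638 0.0554] 9866
knob_grip 0.31 [357.3, 0.0, 457.5, 104.6] [ 0.5606  0.0424 -0.0027] [0.676  0.1645 0.0554] 9855
  return _methods._mean(a, axis=axis, dtype=dtype,
  ret = um.true_divide(
  avg = a.mean(axis, **keepdims_kw)
h.py:24: RuntimeWarning: Degrees of freedom <= 0 for slice
  m=np.median(P[:,:2],0); w,v=np.linalg.eigh(np.cov((P[:,:2]-m).T)); a=v[:,1]
  c *= np.true_divide(1, fact)
  c *= np.true_divide(1, fact)
Traceback (most recent call last):
  File "h.py", line 27, in pca
    lo,hi=np.percentile(s,[1,99]); return m+a*(lo+hi)/2+n*np.median(t),np.degrees(np.arctan2(a[1],a[0])),(hi-lo)*1000
          ~~~~~~~~~~~~~^^^^^^^^^^
IndexError: index -1 is out of bounds for axis 0 with size 0
```

Emit:
{"op": "send_rows", "data": {
  "deltas": "55 0 0 0 0 0 0;55 0 0 0 0 0 0;0 0 0 0 0 0 0;0 0 0 0 0 0 0"
}}

```text
time: 10.55
position: [0.6603, -0.0, 0.3302]
tool_rot: [-0.0, 1.0, -0.0, 0.001]
ft_force: [0.1, -0.0, -0.4]
grip_width: 0.0116
grip_force: 40.0
```

```bash
python3 - <<'E'
from h import *
np.set_printoptions(precision=4,suppress=True)
go(.72,.08,.30,180)
c=robot.camera('wrist');save(c,'w4.png');np.savez('w4.npz',**{k:np.array(v) for k,v in c.items()})
im=c['image'][0:260,340:600]
cv2.imwrite('pics/w4c.png',cv2.cvtColor(cv2.resize(im,None,fx=2.3,fy=2.3,interpolation=cv2.INTER_CUBIC),cv2.COLOR_RGB2BGR))
P,u,v=pts(c); k=(P[:,0]>.44)&(P[:,0]<.72)&(P[:,1]>.02)&(P[:,1]<.18)
P=P[k]
for nm,lo,hi in [('board',.008,.017),('bed',.029,.038),('mid',.038,.045),('cheek',.048,.058),('beam',.07,.083),('knob',.098,.14)]:
    q=P[(P[:,2]>lo)&(P[:,2]<hi)]
    if len(q)>20: print(nm,len(q),rect(q),pca(q),np.median(q[:,2]))
E
```

```text
now [ 0.6603 -0.      0.3302] yaw -179.96 tilt [ 0.0025 -0.0004 -1.    ] q [-0.17  0.54  1.3   0.    1.3  -1.74] t 10.55
shift [-59.6  80.   30.3] turn -359.96
board 7253 (array([0.6023, 0.1013]), np.float64(-0.007754991936256238), (233.5869903564453, 116.26712036132812)) (array([0.5815, 0.0805]), np.float64(2.6112470016907228), np.float64(188.15155229236507)) 0.011591292444978918
bed 2808 (array([0.5735, 0.1012]), np.float64(-0.00409767281125042), (123.94414520263672, 64.05995178222656)) (array([0.5726, 0.0955]), np.float64(4.310982151315451), np.float64(120.03089096890923)) 0.033496838707250495
mid 690 (array([0.5727, 0.0956]), np.float64(0.08844843174814249), (125.12885284423828, 58.18317413330078)) (array([0.5738, 0.0933]), np.float64(-1.1574775071979646), np.float64(114.77431598945324)) 0.03966900447215189
cheek 886 (array([0.571 , 0.1012]), np.float64(-0.0035643748029620522), (126.63667297363281, 58.41107177734375)) (array([0.5711, 0.1008]), np.float64(0.36453605176503634), np.float64(125.88588586520514)) 0.052014522829557756
beam 723 (array([0.5628, 0.1012]), np.float64(1.5519061257088012), (58.06711959838867, 23.966764450073242)) (array([0.5639, 0.1009]), np.float64(88.04032720620867), np.float64(56.98136533076284)) 0.07754440724150195
knob 997 (array([0.5622, 0.0988]), np.float64(-0.16651734295051246), (45.4893798828125, 17.36952781677246)) (array([0.5622, 0.0976]), np.float64(-10.224179932311456), np.float64(43.57850203625934)) 0.12256369009831476
```

View pics/w4c.png

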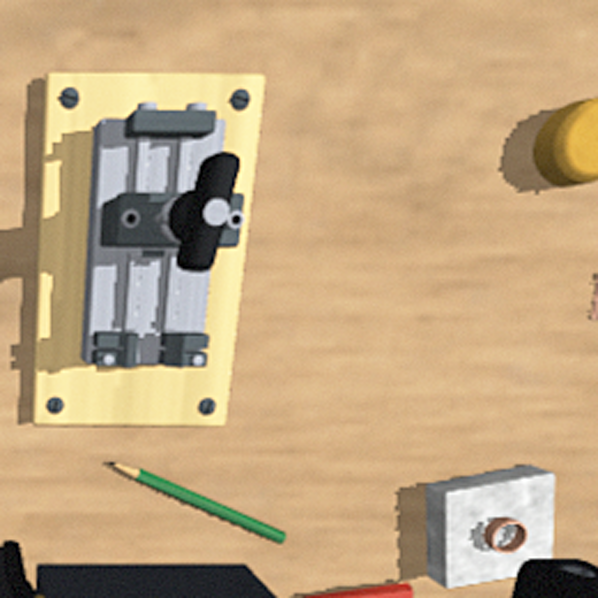

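The crop shows the jig with the stop at the top, the flared cheeks at the bottom (crop row ~350), and the knob bar tilted. Its fit gives bed width 64.06 mm and beam 24 mm, both matching the given sizes. That puts the channel line at y≈0.1012, yaw ≈179.7°, and the mouth at x≈0.635.

Emit:
{"op": "send_rows", "data": {
  "deltas": "-34 50 0 0 0 0.3 0;-34 50 0 0 0 0 0;0 0 60 0 0 0 0;0 0 60 0 0 0 0;0 0 50 0 0 0 0;0 0 10 0 0 0 0;0 0 0 0 0 0 0;0 0 0 0 0 0 0"
}}

```text
time: 11.6
position: [0.7304, 0.0992, 0.1525]
tool_rot: [0.003, 1.0, -0.0, 0.003]
ft_force: [0.2, -0.0, -1.3]
grip_width: 0.0112
grip_force: 40.0
```

```bash
python3 - <<'E'
from h import *
np.set_printoptions(precision=4,suppress=True)
go(.728,.1006,.15,179.7)
c=robot.camera('wrist');save(c,'w5.png')
P,u,v=pts(c); k=(P[:,0]>.44)&(P[:,0]<.74)&(P[:,1]>.02)&(P[:,1]<.18); P=P[k]
for nm,lo,hi in [('bed',.029,.0355),('cheek',.048,.058),('beam',.07,.079)]:
    q=P[(P[:,2]>lo)&(P[:,2]<hi)]
    if len(q)>20: print(nm,len(q),rect(q),np.median(q[:,2]),q.min(0),q.max(0))
r=robot.cut_out('wrist','tube')
for r in r[:1]:
    T=pts(c,r['region'])[0]; print(r['p'],r['box']); T=T[T[:,2]>.07]; T=T[T[:,0]>.58]
    print(rect(T),pca(T),np.polyfit(T[:,0],T[:,2],1), np.median(T,0),T.min(0))
    for x in [.6,.62,.64,.66,.68]:
        t=T[abs(T[:,0]-x)<.004]; print(x,np.median(t[:,1:],0),t[:,1].min(),t[:,1].max())
im=c['image'][0:300,200:500]
cv2.imwrite('pics/w5c.png',cv2.cvtColor(cv2.resize(im,None,fx=2,fy=2,interpolation=cv2.INTER_CUBIC),cv2.COLOR_RGB2BGR))
E
```

```text
now [0.7304 0.0992 0.1525] yaw 179.69 tilt [ 0.0063 -0.0001 -1.    ] q [-0.02  0.83  1.23  0.    1.08 -1.58] t 11.6
shift [2.5 1.4 2.5] turn -0.01
bed 3314 (array([0.611, 0.101]), np.float64(1.561937321428748), (64.13785552978516, 48.82762145996094)) 0.033339674189311594 [0.5863 0.0688 0.0291] [0.6355 0.1332 0.0355]
cheek 1759 (array([0.6256, 0.101 ]), np.float64(1.5650514888494322), (58.45147705078125, 17.128196716308594)) 0.04952440088088688 [0.617  0.0718 0.048 ] [0.6342 0.1303 0.0552]
0.98 [308.9, 0.0, 339.0, 275.3]
(array([0.6706, 0.0989]), np.float64(-0.01289462652400016), (134.27638244628906, 12.437431335449219)) (array([0.6702, 0.099 ]), np.float64(-0.46829508077962057), np.float64(130.66425128937377)) [0.0145 0.079 ] [0.6589 0.099  0.0886] [0.6035 0.092  0.0823]
0.6 [0.0957 0.0871] 0.0935244513591214 0.10467600339255123
0.62 [0.0997 0.088 ] 0.09367380681936689 0.10526671826290097
0.64 [0.0992 0.0883] 0.09336643739154389 0.10491844049352815
0.66 [0.0991 0.0886] 0.09308909610936973 0.10509398598845807
0.68 [0.099  0.0889] 0.0932901808535194 0.10465743856113319
```

View pics/w5c.png

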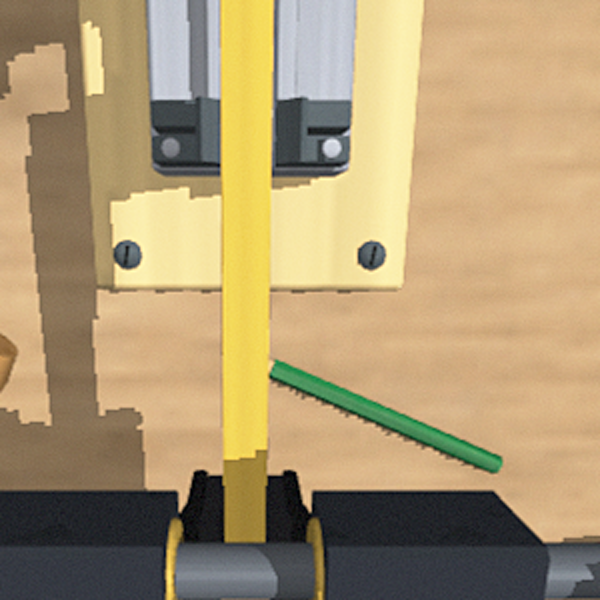

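Tube and channel are parallel within 0.2°. The tube sits about 1 mm to −y of the channel's middle line (tube edges at crop columns 222–273, cheek gap slightly right of it). I'll correct that and lower it.

Emit:
{"op": "send_rows", "data": {
  "deltas": "0 1 8 0 0 0 0;0 0 7 0 0 0 0;0 0 0 0 0 0 0;0 0 0 0 0 0 0;0 0 0 0 0 0 0"
}}

```text
time: 12.32
position: [0.7283, 0.1002, 0.1344]
tool_rot: [0.003, 1.0, -0.0, 0.0]
ft_force: [0.6, 0.4, -1.5]
grip_width: 0.0113
grip_force: 40.0
```

```bash
cat >> h.py <<'E'
def chk(tz=(.03,.2)):
    c=robot.camera('wrist'); P,u,v=pts(c); k=(P[:,0]>.44)&(P[:,0]<.74)&(P[:,1]>.02)&(P[:,1]<.18); P=P[k]
    for nm,lo,hi in [('bed',.029,.0355),('cheek',.048,.056)]:
        q=P[(P[:,2]>lo)&(P[:,2]<hi)]
        if len(q)>20: print(nm,len(q),rect(q),np.median(q[:,2]))
    r=robot.cut_out('wrist','tube')
    if not r: return c
    r=r[0]; T=pts(c,r['region'])[0]; print(r['p'],r['box']); T=T[(T[:,2]>tz[0])&(T[:,2]<tz[1])]
    for x in [.6,.62,.64,.66,.68]:
        t=T[abs(T[:,0]-x)<.004]
        if len(t)>5: print(x,'y',(t[:,1].min()+t[:,1].max())/2,'w',np.ptp(t[:,1]),'z',np.median(t[:,2]))
    return c
E
python3 - <<'E'
from h import *
np.set_printoptions(precision=4,suppress=True)
go(.728,.101,.109,179.7)
chk((.06,.2))
o=robot.get_obs();print(o['ft_force'],o['moment'])
E
```

```text
now [0.7283 0.1002 0.1344] yaw 179.69 tilt [ 0.0003 -0.     -1.    ] q [-0.01  0.85  1.24 -0.    1.06 -1.58] t 12.325
shift [ 0.3  0.8 25.4] turn -0.01
bed 3488 (array([0.6123, 0.101 ]), np.float64(1.5655203383593406), (64.15198516845703, 45.92879104614258)) 0.03336475429059645
cheek 2163 (array([0.6255, 0.1009]), np.float64(1.5627166955217597), (58.6334114074707, 17.285728454589844)) 0.04951106288180844
[-0.8427  0.4602 -1.0385] [ 0.1031 -0.2277 -0.0024]
```

Emit:
{"op": "send_rows", "data": {
  "deltas": "0 0.6 8 0 0 0 0;0 0 6 0 0 0 0;0 0 4 0 0 0 0;0 0 3 0 0 0 0;0 0 0 0 0 0 0;0 0 0 0 0 0 0"
}}

```text
time: 13.18
position: [0.7283, 0.1008, 0.1134]
tool_rot: [0.003, 1.0, -0.0, 0.0]
ft_force: [-0.6, -0.8, -0.8]
grip_width: 0.0117
grip_force: 40.0
```

```bash
python3 - <<'E'
from h import *
np.set_printoptions(precision=4,suppress=True)
go(.728,.101,.109,179.7)
chk((.03,.2))
o=robot.get_obs();print(o['ft_force'],o['moment'])
E
```

```text
now [0.7283 0.1008 0.1134] yaw 179.69 tilt [ 0.0004 -0.     -1.    ] q [-0.01  0.88  1.24 -0.    1.02 -1.58] t 13.175
shift [0.3 0.2 4.4] turn -0.01
bed 3558 (array([0.6158, 0.101 ]), np.float64(1.5687961596581925), (64.3324203491211, 39.39280319213867)) 0.03335600264565787
cheek 9463 (array([0.6683, 0.1008]), np.float64(-0.0001688444131110237), (134.04583740234375, 58.71327209472656)) 0.04997093745111895
0.87 [308.7, 2.5, 335.9, 273.5]
0.6 y 0.10066908451756862 w 0.012213856527721598 z 0.04944892790323297
0.62 y 0.10107829769831558 w 0.011627515671713495 z 0.04969780685350909
0.64 y 0.10075618463651567 w 0.01168051278850922 z 0.049760558047156206
0.66 y 0.10063900507437132 w 0.012030801629253365 z 0.049980114978756464
0.68 y 0.10060764893500007 w 0.011425331363354094 z 0.050163170264112024
[ 0.2049  0.5907 -1.5276] [ 0.092  -0.1815 -0.0126]
```

Emit:
{"op": "send_rows", "data": {
  "deltas": "0 0 2 0 0 0 0;0 0 1.4 0 0 0 0;0 0 0 0 0 0 0"
}}

```text
time: 13.65
position: [0.7279, 0.1008, 0.1096]
tool_rot: [0.003, 1.0, -0.0, -0.0]
ft_force: [-0.0, 0.1, -1.8]
grip_width: 0.0113
grip_force: 40.0
```

Emit:
{"op": "send_rows", "data": {
  "deltas": "0 0 0.5 0 0 0 0;0 0 0 0 0 0 0;0 0 0 0 0 0 0"
}}

```text
time: 14.02
position: [0.7281, 0.1008, 0.1094]
tool_rot: [0.003, 1.0, 0.0, 0.0]
ft_force: [0.1, -0.0, -1.0]
grip_width: 0.0114
grip_force: 40.0
```

Emit:
{"op": "send_rows", "data": {
  "deltas": "0 0 0.6 0 0 0 0;0 0 0 0 0 0 0;0 0 0 0 0 0 0"
}}

```text
time: 14.4
position: [0.7281, 0.1008, 0.1088]
tool_rot: [0.003, 1.0, 0.0, 0.0]
ft_force: [0.2, 0.3, -1.1]
grip_width: 0.0112
grip_force: 40.0
```

Emit:
{"op": "send_rows", "data": {
  "deltas": "0 0 0.6 0 0 0 0;0 0 0 0 0 0 0;0 0 0 0 0 0 0"
}}

```text
time: 14.78
position: [0.7282, 0.1008, 0.1083]
tool_rot: [0.003, 1.0, 0.0, 0.0]
ft_force: [-0.0, 0.6, 0.2]
grip_width: 0.0114
grip_force: 40.0
```

Emit:
{"op": "send_rows", "data": {
  "deltas": "12 0 0 0 0 0 0;12 0 0 0 0 0 0;0 0 0 0 0 0 0;0 0 0 0 0 0 0"
}}

```text
time: 15.28
position: [0.7036, 0.101, 0.1082]
tool_rot: [0.003, 1.0, 0.0, -0.0]
ft_force: [-0.4, -1.3, 0.5]
grip_width: 0.0111
grip_force: 40.0
```

Emit:
{"op": "send_rows", "data": {
  "deltas": "12 0 0 0 0 0 0;12 0 0 0 0 0 0;12 0 0 0 0 0 0;0 0 0 0 0 0 0;0 0 0 0 0 0 0"
}}

```text
time: 15.9
position: [0.6673, 0.1012, 0.1081]
tool_rot: [0.003, 1.0, 0.0, -0.001]
ft_force: [-1.5, 0.0, 2.5]
grip_width: 0.0112
grip_force: 40.0
```

Emit:
{"op": "send_rows", "data": {
  "deltas": "4 0 0 0 0 0 0;4 0 0 0 0 0 0;0 0 0 0 0 0 0;0 0 0 0 0 0 0"
}}

```text
time: 16.4
position: [0.6603, 0.1012, 0.1084]
tool_rot: [0.003, 1.0, -0.0, 0.0]
ft_force: [1.0, 0.4, 2.7]
grip_width: 0.0111
grip_force: 40.0
```

Emit:
{"op": "send_rows", "data": {
  "deltas": "1.5 0 0 0 0 0 0;0 0 0 0 0 0 0;0 0 0 0 0 0 0"
}}

```text
time: 16.77
position: [0.659, 0.1012, 0.1083]
tool_rot: [0.003, 1.0, -0.0, 0.001]
ft_force: [2.1, -0.1, 3.3]
grip_width: 0.0115
grip_force: 40.0
```

Emit:
{"op": "send_rows", "data": {
  "deltas": "1.5 0 0 0 0 0 0;0 0 0 0 0 0 0;0 0 0 0 0 0 0"
}}

```text
time: 17.15
position: [0.6573, 0.1012, 0.1083]
tool_rot: [0.003, 1.0, -0.0, 0.0]
ft_force: [2.1, 0.1, 3.8]
grip_width: 0.0116
grip_force: 40.0
```

Emit:
{"op": "send_rows", "data": {
  "deltas": "1.5 0 0 0 0 0 0;0 0 0 0 0 0 0;0 0 0 0 0 0 0"
}}

```text
time: 17.52
position: [0.6567, 0.1012, 0.1084]
tool_rot: [0.003, 1.0, 0.0, 0.001]
ft_force: [5.0, -0.5, 0.3]
grip_width: 0.0112
grip_force: 40.0
```

Emit:
{"op": "send_rows", "data": {
  "deltas": "1.5 0 0 0 0 0 0;0 0 0 0 0 0 0;0 0 0 0 0 0 0"
}}

```text
time: 17.9
position: [0.6565, 0.1011, 0.1085]
tool_rot: [0.003, 1.0, -0.0, 0.003]
ft_force: [6.9, 0.0, -0.2]
grip_width: 0.0113
grip_force: 40.0
```

Emit:
{"op": "send_rows", "data": {
  "deltas": "0 0 0 0 0 0 0.35;0 0 0 0 0 0 0.35;0 0 0 0 0 0 0.35;0 0 -10 0 0 0 0.35;0 0 -40 0 0 0 0.35;0 0 -60 0 0 0 0.6;0 0 -60 0 0 0 0.6;0 0 -30 0 0 0 0.6;0 0 0 0 0 0 0.6;0 0 0 0 0 0 0.6"
}}

```text
time: 19.15
position: [0.6531, 0.1012, 0.3071]
tool_rot: [0.003, 1.0, 0.0, -0.001]
ft_force: [0.1, 0.4, -0.5]
grip_width: 0.0522
grip_force: 0.0
```

```bash
python3 - <<'E'
from h import *
np.set_printoptions(precision=4,suppress=True)
go(.5628,.101,.25)
c=robot.camera('wrist');save(c,'w6.png')
im=c['image'][0:300,180:480]
cv2.imwrite('pics/w6c.png',cv2.cvtColor(cv2.resize(im,None,fx=2,fy=2,interpolation=cv2.INTER_CUBIC),cv2.COLOR_RGB2BGR))
r=robot.cut_out('wrist','tube')
for r in r[:1]:
    T=pts(c,r['region'])[0]; print(r['p'],r['box']); T=T[(T[:,2]>.035)&(T[:,2]<.055)]; print(rect(T),T.max(0),T.min(0),np.percentile(T[:,0],98))
    for x in np.arange(.58,.69,.02):
        t=T[abs(T[:,0]-x)<.004]
        if len(t)>5: print(x,'y',(t[:,1].min()+t[:,1].max())/2,'w',np.ptp(t[:,1]),'z',np.median(t[:,2]))
P,u,v=pts(c); k=(P[:,0]>.44)&(P[:,0]<.74)&(P[:,1]>.02)&(P[:,1]<.18); P=P[k]
for nm,lo,hi in [('beam',.074,.081),('knob',.098,.14),('knobtop',.117,.14)]:
    q=P[(P[:,2]>lo)&(P[:,2]<hi)]
    if len(q)>20: print(nm,len(q),rect(q),pca(q),np.median(q[:,2]),np.percentile(q[:,2],95))
E
```

```text
now [0.6531 0.1012 0.3071] yaw 179.69 tilt [-0.0026  0.     -1.    ] q [-0.01  0.56  1.32  0.    1.26 -1.58] t 19.15
shift [90.1 -0.7 57.3] turn None
0.8 [317.3, 64.3, 328.8, 210.9]
(array([0.6016, 0.1013]), np.float64(-0.00792916267154742), (159.07559204101562, 10.847723007202148)) [0.6811 0.1073 0.0479] [0.5221 0.0953 0.043 ] 0.6782509802442187
0.6 y 0.10105068912492396 w 0.010282414793161776 z 0.04546605692560296
0.62 y 0.10096474676900385 w 0.01042529492269939 z 0.04565525315988478
0.64 y 0.10086652934173354 w 0.0105672494792773 z 0.04563576636301922
0.66 y 0.10076367157704673 w 0.010733244546173581 z 0.045646181332575635
0.68 y 0.10069493548805897 w 0.01085584702256584 z 0.045395089293191346
beam 876 (array([0.5625, 0.1013]), np.float64(1.5659757389057443), (57.4951057434082, 23.977609634399414)) (array([0.5628, 0.1012]), np.float64(88.94329519177556), np.float64(57.09439034437489)) 0.07739462677891001 0.07911565099045126
knob 891 (array([0.5624, 0.1012]), np.float64(0.00985977865161103), (45.02534484863281, 21.464828491210938)) (array([0.5626, 0.1015]), np.float64(-10.340291145437885), np.float64(43.64221431820565)) 0.12320760953706646 0.1252179517228454
knobtop 749 (array([0.5625, 0.1015]), np.float64(-0.17929945091845678), (45.737281799316406, 11.943116188049316)) (array([0.5626, 0.1015]), np.float64(-10.347997450722653), np.float64(43.90353808548764)) 0.12349562200938033 0.12538730579691604
```

View pics/w6c.png

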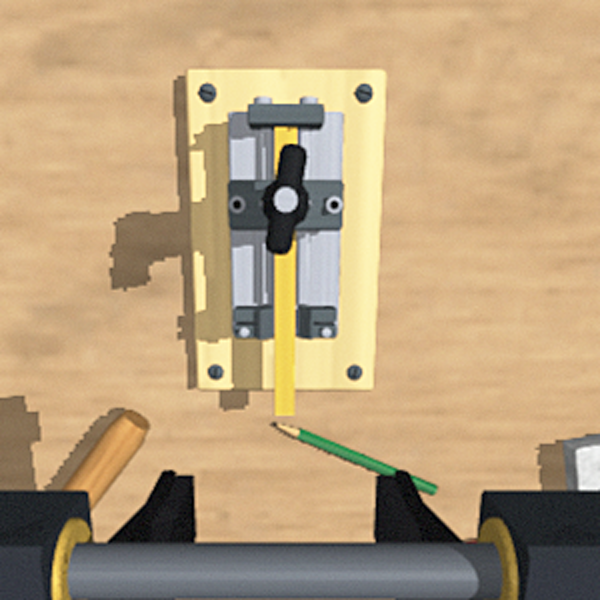

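The tube is home: centre x=0.6016 (jig −0.025), y in line, seated. The crop shows the tube running from under the stop bar (row 125) to its tail (row 415). The knob bar is at yaw −10.3°. Next I'll check how high the hub bulges beside the bar.

```bash
python3 - <<'E'
from h import *
np.set_printoptions(precision=4,suppress=True)
a=np.radians(-10.3); ax=np.array([np.cos(a),np.sin(a)]); n=np.array([-ax[1],ax[0]])
for cam in ['wrist','scene']:
    c=robot.camera(cam); P=pts(c)[0]; d=P[:,:2]-[.5626,.1014]; s=d@ax; t=d@n
    for z in np.arange(.078,.128,.004):
        k=(P[:,2]>z)&(P[:,2]<z+.004)&(abs(s)<.03)&(abs(t)<.03)
        if k.sum(): print(cam,round(z,3),k.sum(),'s',s[k].min().round(4),s[k].max().round(4),'t',t[k].min().round(4),t[k].max().round(4))
go(.5626,.1014,.1715,169.7)
E
```

```text
wrist 0.078 283 s -0.0157 0.0144 t -0.0287 0.0284
wrist 0.082 35 s -0.0079 0.0078 t -0.0271 0.0271
wrist 0.09 1 s 0.0033 0.0033 t -0.0108 -0.0108
wrist 0.094 9 s -0.0077 0.0074 t -0.0119 0.0115
wrist 0.098 129 s -0.0087 0.0087 t -0.0111 0.0115
wrist 0.102 14 s -0.0049 0.0042 t -0.0084 0.0086
wrist 0.118 128 s -0.0228 0.0227 t -0.006 0.0061
wrist 0.122 620 s -0.0223 0.0218 t -0.0057 0.0055
wrist 0.126 4 s -0.0017 0.001 t -0.0026 0.0024
scene 0.078 86 s -0.0152 0.015 t -0.0299 0.0277
scene 0.082 32 s -0.0091 0.0106 t -0.027 0.0291
scene 0.086 9 s -0.0091 0.003 t -0.0108 0.0011
scene 0.09 8 s -0.0052 0.0032 t -0.011 -0.002
scene 0.094 10 s -0.0092 0.0041 t -0.0104 0.004
scene 0.098 18 s -0.0098 0.0097 t -0.0103 0.0012
scene 0.102 20 s -0.0052 0.0202 t -0.0102 -0.0015
scene 0.106 25 s -0.0218 0.0235 t -0.0056 0.002
scene 0.11 31 s -0.0221 0.019 t -0.0076 0.002
scene 0.114 31 s -0.0227 0.0206 t -0.007 -0.0008
scene 0.118 31 s -0.0226 0.0212 t -0.0077 0.0007
scene 0.122 58 s -0.0208 0.0224 t -0.0073 0.0073
scene 0.126 9 s -0.0191 0.0172 t -0.0028 0.0046
now [0.6534 0.1012 0.3061] yaw 179.68 tilt [-0.0039  0.0001 -1.    ] q [-0.02  0.57  1.32  0.    1.26 -1.58] t 19.35
shift [ 90.2  -0.3 134.9] turn 9.98
```

Emit:
{"op": "send_rows", "data": {
  "deltas": "45 0 30 0 0 0 0.6;45 0 30 0 0 0 0.6;0 0 0 0 0 10 0.6;0 0 0 0 0 0 0.6;0 0 0 0 0 0 0.6"
}}

```text
time: 19.98
position: [0.5654, 0.1016, 0.2484]
tool_rot: [0.089, 0.996, 0.0, 0.001]
ft_force: [0.9, -0.8, 0.1]
grip_width: 0.0524
grip_force: 0.0
```

```bash
python3 - <<'E'
from h import *
go(.5626,.1014,.175,169.7)
print(robot.get_obs()['moment'])
E
```

```text
now [0.5654 0.1016 0.2484] yaw 169.82 tilt [ 1.7e-03 -1.0e-04 -1.0e+00] q [-0.02  0.51  1.61 -0.    1.02 -1.41] t 19.975
shift [ 2.8 -0.7 73.4] turn 0.12
[ 0.0979829  -0.16267717  0.0345317 ]
```

Emit:
{"op": "send_rows", "data": {
  "deltas": "2.6 -0.7 40 0 0 0 0.6;0 0 25 0 0 0 0.6;0 0 8 0 0 0 0.6;0 0 0 0 0 0 0.6;0 0 0 0 0 0 0.6"
}}

```text
time: 20.6
position: [0.5625, 0.1015, 0.1763]
tool_rot: [0.09, 0.996, 0.0, 0.001]
ft_force: [-0.2, 0.6, 1.1]
grip_width: 0.052
grip_force: 0.0
```

```bash
python3 - <<'E'
from h import *
go(.5626,.1014,.175,169.7)
o=robot.get_obs();print(o['moment'],o['ft_force'])
E
```

```text
now [0.5625 0.1015 0.1763] yaw 169.71 tilt [ 0.0026 -0.     -1.    ] q [-0.02  0.61  1.67  0.    0.85 -1.41] t 20.6
shift [-0.1 -0.1  1.3] turn 0.01
[ 0.10693932 -0.18846626  0.04539407] [-0.16150168  0.64212498  1.11835004]
```

Emit:
{"op": "send_rows", "data": {
  "deltas": "0 0 0 0 0 0 0;0 0 0 0 0 0 0;0 0 0 0 0 0 0;0 0 0 0 0 0 0;0 0 0 0 0 0 0",
  "newtons": 50
}}

```text
time: 21.22
position: [0.5615, 0.102, 0.1752]
tool_rot: [0.09, 0.996, 0.001, 0.0]
ft_force: [-0.2, 4.0, 0.0]
grip_width: 0.0119
grip_force: 50.0
```

```bash
cat >> h.py <<'E'
def st():
    o=robot.get_obs(); R=Ro.from_quat(o['tool_rot']).as_matrix()
    yw=np.degrees(np.arctan2(R[1,0],R[0,0])); trn=(169.7-yw)%360
    if trn>350: trn-=360
    print('turned %.2f'%trn,'Mz %.3f'%o['moment'][2],'f',o['ft_force'].round(1),'z %.4f'%o['position'][2],'q6 %.3f'%o['q'][5],'tau6 %.3f'%o['joint_torque'][5],'w %.4f'%o['grip_width'],'t',o['time'],'xy',o['position'][:2].round(4))
E
python3 -c "from h import *;st()"
```

```text
turned 0.06 Mz 0.030 f [-0.2  4.   0. ] z 0.1752 q6 -1.408 tau6 0.010 w 0.0119 t 21.225 xy [0.5615 0.102 ]
```

Emit:
{"op": "send_rows", "data": {
  "deltas": "0 0 0.4 0 0 10 0;0 0 0 0 0 0 0;0 0 0 0 0 0 0"
}}

```text
time: 21.6
position: [0.5616, 0.1021, 0.1749]
tool_rot: [0.175, 0.985, 0.001, 0.0]
ft_force: [0.7, 4.2, 1.3]
grip_width: 0.0118
grip_force: 50.1
```

```bash
python3 -c "from h import *;st()"
```

```text
turned 9.86 Mz 0.311 f [0.7 4.2 1.3] z 0.1749 q6 -1.236 tau6 0.353 w 0.0118 t 21.6 xy [0.5616 0.1021]
```

Emit:
{"op": "send_rows", "data": {
  "deltas": "0 0 0.4 0 0 10 0;0 0 0 0 0 0 0;0 0 0 0 0 0 0"
}}

```text
time: 21.98
position: [0.5616, 0.1023, 0.1746]
tool_rot: [0.261, 0.965, 0.001, 0.0]
ft_force: [0.9, 5.5, 2.4]
grip_width: 0.0117
grip_force: 50.1
```

```bash
python3 -c "from h import *;st()"
```

```text
turned 19.90 Mz 0.354 f [0.9 5.5 2.4] z 0.1746 q6 -1.061 tau6 0.395 w 0.0117 t 21.975 xy [0.5616 0.1023]
```

Emit:
{"op": "send_rows", "data": {
  "deltas": "0 0 0.4 0 0 10 0;0 0 0 0 0 0 0;0 0 0 0 0 0 0"
}}

```text
time: 22.35
position: [0.5617, 0.1025, 0.1742]
tool_rot: [0.344, 0.939, 0.001, 0.0]
ft_force: [0.0, 6.9, 2.5]
grip_width: 0.0116
grip_force: 50.1
```

```bash
python3 -c "from h import *;st()"
```

```text
turned 29.91 Mz 0.406 f [0.  6.9 2.5] z 0.1742 q6 -0.886 tau6 0.395 w 0.0116 t 22.35 xy [0.5617 0.1025]
```

Emit:
{"op": "send_rows", "data": {
  "deltas": "0 0 0.4 0 0 10 0;0 0 0 0 0 0 0;0 0 0 0 0 0 0"
}}

```text
time: 22.72
position: [0.5619, 0.1026, 0.1738]
tool_rot: [0.424, 0.905, 0.001, 0.0]
ft_force: [-0.0, 6.6, 2.2]
grip_width: 0.0119
grip_force: 50.1
```

```bash
python3 -c "from h import *;st()"
```

```text
turned 39.92 Mz 0.367 f [-0.   6.6  2.2] z 0.1738 q6 -0.712 tau6 0.395 w 0.0119 t 22.725 xy [0.5619 0.1026]
```

Emit:
{"op": "send_rows", "data": {
  "deltas": "0 0 0.4 0 0 10 0;0 0 0 0 0 0 0;0 0 0 0 0 0 0"
}}

```text
time: 23.1
position: [0.562, 0.1028, 0.1734]
tool_rot: [0.502, 0.865, 0.002, 0.0]
ft_force: [1.8, 7.0, 0.6]
grip_width: 0.0116
grip_force: 50.1
```

```bash
python3 -c "from h import *;st()"
```

```text
turned 49.93 Mz 0.361 f [1.8 7.  0.6] z 0.1734 q6 -0.537 tau6 0.396 w 0.0116 t 23.1 xy [0.562  0.1028]
```

Emit:
{"op": "send_rows", "data": {
  "deltas": "0 0 0.4 0 0 10 0;0 0 0 0 0 0 0"
}}

```text
time: 23.35
position: [0.5622, 0.1029, 0.173]
tool_rot: [0.576, 0.818, 0.002, 0.0]
ft_force: [1.1, 7.3, 1.1]
grip_width: 0.0114
grip_force: 50.1
```

```bash
python3 -c "from h import *;st()"
```

```text
turned 59.98 Mz 0.400 f [1.1 7.3 1.1] z 0.1730 q6 -0.362 tau6 0.603 w 0.0114 t 23.35 xy [0.5622 0.1029]
```

Emit:
{"op": "send_rows", "data": {
  "deltas": "0 0 0.4 0 0 10 0;0 0 0 0 0 0 0"
}}

```text
time: 23.6
position: [0.5624, 0.1029, 0.1726]
tool_rot: [0.645, 0.764, 0.002, 0.0]
ft_force: [2.2, 7.0, 1.3]
grip_width: 0.0117
grip_force: 50.1
```

```bash
python3 -c "from h import *;st()"
```

```text
turned 69.99 Mz 0.335 f [2.2 7.  1.3] z 0.1726 q6 -0.187 tau6 0.604 w 0.0117 t 23.6 xy [0.5624 0.1029]
```

Emit:
{"op": "send_rows", "data": {
  "deltas": "0 0 0.4 0 0 10 0;0 0 0 0 0 0 0"
}}

```text
time: 23.85
position: [0.5626, 0.103, 0.1722]
tool_rot: [0.709, 0.705, 0.002, 0.0]
ft_force: [1.9, 7.3, 0.5]
grip_width: 0.0121
grip_force: 50.1
```

```bash
python3 -c "from h import *;st()"
```

```text
turned 79.99 Mz 0.423 f [1.9 7.3 0.5] z 0.1722 q6 -0.013 tau6 0.603 w 0.0121 t 23.85 xy [0.5626 0.103 ]
```

Emit:
{"op": "send_rows", "data": {
  "deltas": "0 0 0.4 0 0 10 0;0 0 0 0 0 0 0;0 0 0 0 0 0 0"
}}

```text
time: 24.22
position: [0.5629, 0.103, 0.1719]
tool_rot: [0.767, 0.641, 0.002, 0.0]
ft_force: [3.6, 7.6, -0.1]
grip_width: 0.0119
grip_force: 50.1
```

```bash
python3 -c "from h import *;st()"
```

```text
turned 89.95 Mz 0.398 f [ 3.6  7.6 -0.1] z 0.1719 q6 0.161 tau6 0.395 w 0.0119 t 24.225 xy [0.5629 0.103 ]
```

Emit:
{"op": "send_rows", "data": {
  "deltas": "0 0 0.4 0 0 10 0;0 0 0 0 0 0 0;0 0 0 0 0 0 0"
}}

```text
time: 24.6
position: [0.5631, 0.1029, 0.1715]
tool_rot: [0.82, 0.572, 0.003, 0.0]
ft_force: [3.7, 7.8, -0.2]
grip_width: 0.0115
grip_force: 50.1
```

```bash
python3 -c "from h import *;st()"
```

```text
turned 99.95 Mz 0.389 f [ 3.7  7.8 -0.2] z 0.1715 q6 0.335 tau6 0.391 w 0.0115 t 24.6 xy [0.5631 0.1029]
```

Emit:
{"op": "send_rows", "data": {
  "deltas": "0 0 0.4 0 0 10 0;0 0 0 0 0 0 0;0 0 0 0 0 0 0"
}}

```text
time: 24.98
position: [0.5633, 0.1029, 0.1711]
tool_rot: [0.867, 0.498, 0.003, 0.0]
ft_force: [3.0, 8.1, -0.9]
grip_width: 0.0111
grip_force: 50.1
```

```bash
python3 -c "from h import *;st()"
```

```text
turned 109.95 Mz 0.414 f [ 3.   8.1 -0.9] z 0.1711 q6 0.510 tau6 0.390 w 0.0111 t 24.975 xy [0.5633 0.1029]
```

Emit:
{"op": "send_rows", "data": {
  "deltas": "0 0 0.4 0 0 10 0;0 0 0 0 0 0 0;0 0 0 0 0 0 0"
}}

```text
time: 25.35
position: [0.5635, 0.1027, 0.1707]
tool_rot: [0.907, 0.421, 0.003, 0.0]
ft_force: [3.8, 7.9, -1.2]
grip_width: 0.0117
grip_force: 50.1
```

```bash
python3 -c "from h import *;st()"
```

```text
turned 119.94 Mz 0.427 f [ 3.8  7.9 -1.2] z 0.1707 q6 0.684 tau6 0.389 w 0.0117 t 25.35 xy [0.5635 0.1027]
```

Emit:
{"op": "send_rows", "data": {
  "deltas": "0 0 0.4 0 0 10 0;0 0 0 0 0 0 0;0 0 0 0 0 0 0"
}}

```text
time: 25.72
position: [0.5637, 0.1026, 0.1703]
tool_rot: [0.94, 0.34, 0.003, -0.0]
ft_force: [2.6, 6.0, -1.5]
grip_width: 0.0114
grip_force: 50.1
```

```bash
python3 -c "from h import *;st()"
```

```text
turned 129.94 Mz 0.386 f [ 2.6  6.  -1.5] z 0.1703 q6 0.859 tau6 0.389 w 0.0114 t 25.725 xy [0.5637 0.1026]
```

Emit:
{"op": "send_rows", "data": {
  "deltas": "0 0 0.4 0 0 10 0;0 0 0 0 0 0 0;0 0 0 0 0 0 0"
}}

```text
time: 26.1
position: [0.5638, 0.1025, 0.1699]
tool_rot: [0.966, 0.257, 0.003, -0.0]
ft_force: [3.5, 6.5, -1.2]
grip_width: 0.0114
grip_force: 50.1
```

```bash
python3 -c "from h import *;st()"
```

```text
turned 139.93 Mz 0.355 f [ 3.5  6.5 -1.2] z 0.1699 q6 1.033 tau6 0.388 w 0.0114 t 26.1 xy [0.5638 0.1025]
```

Emit:
{"op": "send_rows", "data": {
  "deltas": "0 0 0.4 0 0 10 0;0 0 0 0 0 0 0;0 0 0 0 0 0 0"
}}

```text
time: 26.48
position: [0.5639, 0.1023, 0.1696]
tool_rot: [0.985, 0.172, 0.003, -0.0]
ft_force: [4.1, 6.5, -1.1]
grip_width: 0.0116
grip_force: 50.1
```

```bash
python3 -c "from h import *;st()"
```

```text
turned 149.91 Mz 0.519 f [ 4.1  6.5 -1.1] z 0.1696 q6 1.208 tau6 0.452 w 0.0116 t 26.475 xy [0.5639 0.1023]
```

Emit:
{"op": "send_rows", "data": {
  "deltas": "0 0 0.4 0 0 10 0;0 0 0 0 0 0 0;0 0 0 0 0 0 0"
}}

```text
time: 26.85
position: [0.5641, 0.1021, 0.1694]
tool_rot: [0.996, 0.086, 0.004, -0.0]
ft_force: [4.7, 5.3, -0.8]
grip_width: 0.0115
grip_force: 50.2
```

```bash
python3 -c "from h import *;st()"
```

```text
turned 159.87 Mz 0.528 f [ 4.7  5.3 -0.8] z 0.1694 q6 1.382 tau6 0.563 w 0.0115 t 26.85 xy [0.5641 0.1021]
```

Emit:
{"op": "send_rows", "data": {
  "deltas": "0 0 0.4 0 0 10 0;0 0 0 0 0 0 0;0 0 0 0 0 0 0"
}}

```text
time: 27.22
position: [0.5641, 0.1019, 0.1691]
tool_rot: [1.0, -0.001, 0.004, -0.0]
ft_force: [3.2, 4.4, 0.8]
grip_width: 0.0115
grip_force: 50.4
```

```bash
python3 -c "from h import *;st()"
```

```text
turned 169.82 Mz 0.686 f [3.2 4.4 0.8] z 0.1691 q6 1.556 tau6 0.679 w 0.0115 t 27.225 xy [0.5641 0.1019]
```

Joint 6 torque held at 0.388–0.395 up to 140°, then rose to 0.452, 0.563 and 0.679. That puts the bite at about 144°, so I'll turn on to about 186°.

Emit:
{"op": "send_rows", "data": {
  "deltas": "0 0 0.3 0 0 8 0;0 0 0 0 0 0 0;0 0 0 0 0 0 0"
}}

```text
time: 27.6
position: [0.5642, 0.1017, 0.1689]
tool_rot: [0.998, -0.07, 0.004, -0.0]
ft_force: [3.6, 4.0, 0.6]
grip_width: 0.0113
grip_force: 50.6
```

```bash
python3 -c "from h import *;st()"
```

```text
turned 177.78 Mz 0.858 f [3.6 4.  0.6] z 0.1689 q6 1.695 tau6 0.785 w 0.0113 t 27.6 xy [0.5642 0.1017]
```

Emit:
{"op": "send_rows", "data": {
  "deltas": "0 0 0.3 0 0 8 0;0 0 0 0 0 0 0;0 0 0 0 0 0 0;0 0 0 0 0 0 0"
}}

```text
time: 28.1
position: [0.5641, 0.1015, 0.1687]
tool_rot: [0.99, -0.139, 0.004, -0.0]
ft_force: [3.7, 3.2, 1.6]
grip_width: 0.0117
grip_force: 50.9
```

```bash
python3 -c "from h import *;st()"
```

```text
turned 185.69 Mz 0.889 f [3.7 3.2 1.6] z 0.1687 q6 1.833 tau6 0.867 w 0.0117 t 28.1 xy [0.5641 0.1015]
```

Emit:
{"op": "send_rows", "data": {
  "deltas": "0 0 0 0 0 0 0.4;0 0 0 0 0 0 0.4;0 0 0 0 0 0 0.4;0 0 0 0 0 0 0.4;0 0 -10 0 0 0 0.4;0 0 -40 0 0 0 0.4;0 0 -60 0 0 0 0.4;0 0 -30 0 0 0 0.4;0 0 0 0 0 0 0.4;0 0 0 0 0 0 0.4"
}}

```text
time: 29.35
position: [0.5605, 0.1015, 0.307]
tool_rot: [0.99, -0.142, -0.001, 0.0]
ft_force: [-0.6, 0.4, -0.7]
grip_width: 0.0349
grip_force: 0.0
```

```bash
python3 - <<'E'
from h import *
np.set_printoptions(precision=4,suppress=True)
st()
for n in ['scene','side']:
    c=robot.camera(n);r=robot.cut_out(n,'tube')
    for r in r[:2]:
        T=pts(c,r['region'])[0]; print(n,r['p'],r['box']); T=T[(T[:,2]>.035)&(T[:,2]<.055)]
        if len(T)>9: print(rect(T),T.max(0),T.min(0),np.median(T[:,2]))
    P=pts(c)[0]; k=P[(abs(P[:,0]-.5626)<.03)&(abs(P[:,1]-.1014)<.03)&(P[:,2]>.1)&(P[:,2]<.14)]; print('knob',rect(k),pca(k))
    for t in ['offcut','chasing_hammer','ring_clamp']:
        for r in robot.cut_out(n,t)[:1]: print(t,round(r['p'],2),np.round(r['box']))
save(c,'end.png')
cv2.imwrite('pics/endc.png',cv2.resize(cv2.imread('pics/end.png')[110:320,220:480],None,fx=2.8,fy=2.8,interpolation=cv2.INTER_CUBIC))
E
```

```text
turned 186.01 Mz 0.007 f [-0.6  0.4 -0.7] z 0.3070 q6 1.839 tau6 -0.000 w 0.0349 t 29.35 xy [0.5605 0.1015]
scene 0.57 [249.6, 194.7, 305.6, 218.5]
(array([0.6078, 0.0979]), np.float64(-0.006687197497188967), (151.27719116210938, 19.818044662475586)) [0.6834 0.1083 0.0544] [0.5321 0.0878 0.0357] 0.046295858112705576
knob (array([0.5632, 0.1004]), np.float64(-0.1252358160512487), (46.35304260253906, 13.213916778564453)) (array([0.5615, 0.0974]), np.float64(-8.94402496051782), np.float64(43.58809383342341))
offcut 0.65 [363. 240. 383. 251.]
chasing_hammer 0.73 [329. 204. 434. 223.]
ring_clamp 0.63 [406. 232. 439. 283.]
side 0.84 [259.7, 158.5, 331.7, 165.9]
(array([0.6037, 0.1045]), np.float64(-0.08897394833262078), (158.75477600097656, 32.438758850097656)) [0.6827 0.1185 0.0534] [0.5233 0.0854 0.0351] 0.04452020281519514
knob (array([0.5643, 0.1004]), np.float64(-0.13299813168050265), (44.77836990356445, 13.948272705078125)) (array([0.5633, 0.0973]), np.float64(-6.57165240154995), np.float64(43.00059166951989))
offcut 0.78 [347. 238. 367. 251.]
chasing_hammer 0.76 [343. 193. 455. 250.]
ring_clamp 0.67 [344. 236. 369. 251.]
```

View pics/endc.png

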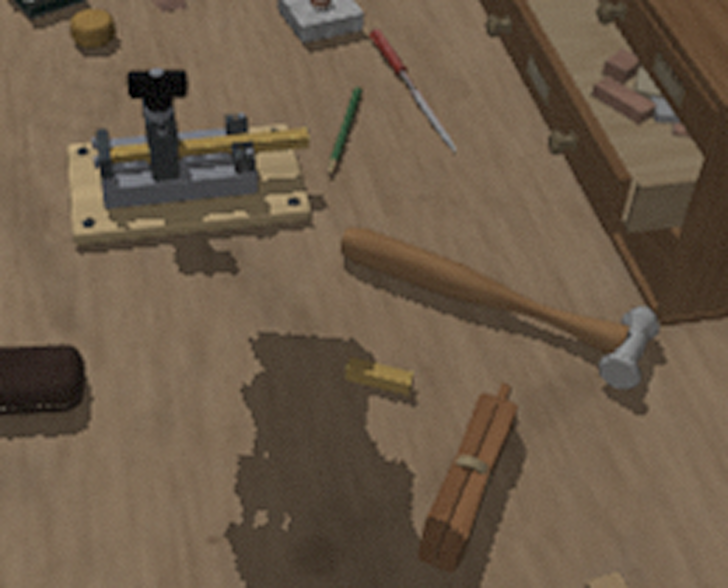

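The tube is clamped at the stop and the bystanders haven't moved (offcut at crop (380,377), hammer and ring clamp as before). I'll measure the spring-back precisely with the wrist camera.

Emit:
{"op": "send_rows", "data": {
  "deltas": "-45 0 0 0 0 0 0.4;-45 0 0 0 0 0 0.4;0 0 0 0 0 0 0.4;0 0 0 0 0 0 0.4"
}}

```text
time: 30.35
position: [0.476, 0.1268, 0.3083]
tool_rot: [0.99, -0.142, 0.001, -0.0]
ft_force: [-0.1, -0.1, -0.5]
grip_width: 0.0352
grip_force: 0.0
```

```bash
python3 - <<'E'
from h import *
np.set_printoptions(precision=4,suppress=True)
st()
c=robot.camera('wrist'); P=pts(c)[0]; k=P[(abs(P[:,0]-.5626)<.03)&(abs(P[:,1]-.1014)<.03)&(P[:,2]>.1)&(P[:,2]<.14)]
z=np.percentile(k[:,2],80); q=k[(k[:,2]>z-.004)]; print('knob',rect(q),np.degrees(rect(q)[1]),pca(q),z,len(q))
for r in robot.cut_out('wrist','tube')[:1]:
    T=pts(c,r['region'])[0]; T=T[(T[:,2]>.035)&(T[:,2]<.055)]; print(r['p'],rect(T),np.median(T[:,2]))
E
```

```text
turned 186.00 Mz 0.061 f [-0.1 -0.1 -0.5] z 0.3083 q6 1.888 tau6 -0.000 w 0.0352 t 30.35 xy [0.476  0.1268]
knob (array([0.5619, 0.1007]), np.float64(-0.12961711551859256), (45.403587341308594, 11.810168266296387)) -7.426513671875001 (array([0.5618, 0.1007]), np.float64(-7.375179132711586), np.float64(43.44184727319493)) 0.11795308699961567 679
0.97 (array([0.5938, 0.1003]), np.float64(-0.008630106670456276), (145.26954650878906, 11.963860511779785)) 0.0455355897121521
```

```bash
python3 -c "from h import *;print(robot.hand_in())"
```

```text
the job is handed in; nothing more can be done
None
```

The job is handed in (no verdict came back): the tube is against the stop and clamped at an estimated 33–36° past the bite after knob spring-back (aim 45°, allowed 25–65°); the hammer, ring clamp and offcut were left in place, in about 31 s.

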